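# Fit up a post foot for tacking

### The job

Fit up the post foot for tacking on the chalked base plate that is bolted to the welding table: first stand the square tube upright on its chalked square; then stand the two gussets on the plate with their tall edges close up against opposite sides of the tube and their feet along the chalk lines, the large gusset on the long line and the small one on the short line; last, lay the square cap plate flat on top of the tube, centred and square with it. Set each part down and let it go there without dropping it, and leave the round pipe, the red magnet and the chipping hammer where they lie.

Things in the scene. Friction and masses are not known exactly. Their poses are not given: they have to be found in the camera images.
- base_plate: Dark steel base plate 220 x 100 x 10 mm, fixed flat on the table, yaw +-90 deg. Origin: centre of underside; x along the length, y the width, z up; top at z=10. White chalk: 54 mm square for the tube, centre x=-20, y=0; long line (large gusset) on y=0, x=8 to 96; short line (small gusset) on y=0, x=-96 to -48. Holes at x=+-95, y=+-36; those at (-95,-36), (95,36) hold bolts 10 mm proud of the top.
- tube: Square steel tube, grey-blue, 50 x 50 mm outside, 80 mm tall, 4 mm wall, open at both ends, standing upright on the table at any yaw, 0.4 kg. Origin at the centre of its foot, x and y square to its sides, z up along it.
- gusset_large: Large gusset, bright steel, 10 mm thick, standing on its 90 mm foot, 0.33 kg. Origin: middle of the foot's underside; x along the foot towards the tall upright edge (x=+45, 75 mm tall), y across the thickness, z up. Top level at 75 mm from x=45 to 33, then slopes down to a 12 mm high toe at x=-45. Balance point x=+14: grip it there across the thickness, about 45 mm up.
- gusset_small: Small gusset, bright steel, 10 mm thick, standing on its 50 mm foot, 0.14 kg. Origin: middle of the foot's underside; x along the foot towards the tall upright edge (x=+25, 50 mm tall), y across the thickness, z up. Top level at 50 mm from x=25 to 13, then slopes down to a 12 mm high toe at x=-25. Balance point x=+5: grip it there across the thickness, about 30 mm up.
- cap_plate: Cap plate: light, plain square steel plate 64 x 64 x 8 mm, lying flat on the table at any yaw, 0.25 kg. Origin at the centre of its underside, x and y along its sides, z up.
- round_pipe: Bystander: rusty brown round pipe offcut, 48 mm outside, 60 mm tall, standing. Origin at the centre of its foot.
- weld_magnet: Bystander: red arrow-shaped welding magnet, 80 x 52 mm, 15 mm thick, lying flat. Origin near its middle on the underside.
- chipping_hammer: Bystander: chipping hammer with a wooden handle, 210 mm long with a 123 mm wide steel head, up to 26 mm high, lying beyond the base plate. Origin on the table under the middle of its length, x towards the head.
There are look-alikes about, which are no part of the job. Leave any blue or purple look-alike of the cap_plate alone.

How it is judged:
By the outcome, as a careful person would: the job done as asked, in the order asked, and still so for the second after the job is handed in, with the robot touching nothing.
It also fails if it takes over 128 s, if anything falls off the work surface, if the arm or the gripper's body presses on something with over 40 N, if the wrist force passes 120 N, or if a joint passes its speed limit or range.

### The arm

A 6-joint arm with a two-finger parallel gripper is mounted at the origin on the work surface. World frame = base frame: x ahead of the robot, y to its left, z up, the work surface at z = 0. Lengths are in m, angles in rad, forces in N, time in s.
With the tool pointing down it reaches from about 0.325 to 0.85 m from the base axis. Payload 4.4 kg.
Tool frame: the origin (TCP) lies at the very end of the fingers, on their centre line; the grasp point (between the pads) lies env.tcp_to_grasp behind it (env.tcp_to_grasp is the distance from the TCP to the grasp point, in m); z points along the fingers, x is the direction in which the jaws open and shut, and the axes are right-handed (so a half turn about z gives the same grasp; the last joint's range is limited). The gripper opens to 94 mm and grips with 3 to 60 N. Pads are 16 mm wide; open, the fingers measure 119 mm over their backs; the gripper's body (75 mm by 177 mm) begins 78 mm behind the grasp point.
Start: joints at [-0.15, 0.207, 1.542, -0, 1.393, -0.15], TCP at [0.575, -0, 0.205] pointing down, gripper open.
Joint ranges: [-2.73, 2.73], [-0.86, 2.22], [0.23, 2.46], [-1.11, 4.25], [0.08, 2.63], [-2.82, 2.82]. Speed limits (rad/s): [2.79, 2.79, 3.14, 3.14, 3.14, 3.14].

### API

Orientations are given as [roll, pitch, yaw] about the fixed x, y, z axes, in that order (R = Rz(yaw) Ry(pitch) Rx(roll)).
In Python, from cell import env gives the robot as it stands. The module is installed in compiled form; this text tells all that it offers.
- The arm moves only by the shell command python3 -m inch 'ROWS'. ROWS is text: rows parted by semicolons, each of 7 numbers parted by spaces: the gripper command: -1 is fully open, 1 is shut, values between are in proportion, then the shift along the tool's x, y, z in mm, then the turn, a rotation vector about the tool's x, y, z in rad. In form: gripper tx ty tz ax ay az; .... A call has exactly 8 rows; each row shifts and turns the commanded pose from where the row before left it, along the tool's axes as they then stand; what a row does not reach is not made up. A row lasts 1/12 s, in which the tool goes at most 41.7 mm and 7.16 degrees, less where a joint would pass 70% of its speed; a pose out of reach is approached as far as the arm can. A call is refused whole if a number of a shift passes 41.7 or a number of a turn 0.125, either way. A call with a gripper value outside its range is refused whole. The fingers move at their own pace and stop on an object; the grip force is fixed at half the most. Time passes only in rows, so rows that do not move let the fingers close, or fill a call up. It gives the time, the measured TCP pose, the force and the opening at its end, in the units of the state.
- env.observe(): the state, without advancing time (a new reading comes with each control period).
- env.get_image(name): name is "scene" or "side" or "wrist"; returns the picture (384x512x3 uint8, red, green, blue); there is no depth.
- env.camera_params(name): a dict with "vertical_fov" (degrees; the focal length in pixels is half the picture's height over the tangent of half this angle, whatever the lens; pixels are square), "cx", "cy" (the principal point, pixels), "R" (3x3) and "t" (3): a world point X has camera coordinates R X + t. Camera axes: x right, y down, z forward; pixel columns grow to the right and rows downward; lengths in m; the calibration is good to about 2 mm. A picture is of the moment at which its call begins: read the wrist's pose just before it. camera_params takes no time and is no camera call; for the wrist camera it gives the pose at the moment of the call.
- env.close_job(): hands the job in, once; it reports no verdict.
The state is a dict: "clock": time; "q": joint angles; "qvel": joint speeds; "tau": joint torques, N m; "position": TCP position; "tool_rot": TCP orientation; "force": force on the tool from outside, world axes, zero at the start; "ft_torque": the same for the moment, N m; "gripper_width": opening from 0.0 (shut) to 1.0 (fully open).
Only numpy, scipy, OpenCV 4.12 (cv2) and the standard library are available. Lean on these libraries where they do the work, as an engineer would, in place of code of your own. Each camera call takes 0.05 s, during which the arm holds its last target. There are 200 camera calls.

## Working session

There is one attempt and no reset: what is moved stays moved. The work goes in short steps, Python scripts to look and compute and a shell command to move; the robot and the scene stay as the last step left them, time stands still between calls to the robot, and variables do not carry over. Pictures are saved under pics/ and viewed, about 12 in all and at most 16, crops included, and the job is handed in when it is done.

```bash
mkdir -p pics; cat > h.py <<'E'
import numpy as np,cv2
from cell import env
def K(p,h=384):
    f=h/2/np.tan(np.radians(p["vertical_fov"])/2)
    return f,p["cx"],p["cy"]
def snap(name,fn,scale=1,crop=None):
    p=env.camera_params(name); im=env.get_image(name)
    cv2.imwrite('pics/raw_'+fn,im[:,:,::-1]); np.save('pics/'+fn+'.npy',p,allow_pickle=True)
    o=im[:,:,::-1]
    if crop: o=o[crop[1]:crop[3],crop[0]:crop[2]]
    cv2.imwrite('pics/'+fn,cv2.resize(o,None,fx=scale,fy=scale,interpolation=cv2.INTER_CUBIC)); return p,im
def load(fn): return np.load('pics/'+fn+'.npy',allow_pickle=True).item()
def px2w(p,u,v,z):
    f,cx,cy=K(p); R=np.array(p["R"]);t=np.array(p["t"])
    d=R.T@np.array([(u-cx)/f,(v-cy)/f,1]); c=-R.T@t
    return c+d*(z-c[2])/d[2]
def w2px(p,X):
    f,cx,cy=K(p); c=np.array(p["R"])@np.array(X)+np.array(p["t"])
    return np.array([cx+f*c[0]/c[2],cy+f*c[1]/c[2]])
E
python3 - <<'E'
from h import *
print(env.observe(), env.tcp_to_grasp)
for n in("scene","side","wrist"):
    p,_=snap(n,n+'0.png',1.5); print(n,p)
E
```

```text
{'clock': 0.0, 'q': array([-1.50496206e-01,  2.07418970e-01,  1.54295210e+00, -4.03694002e-05,
        1.39348976e+00, -1.50498546e-01]), 'qvel': array([-0.00015751,  0.00050799,  0.00156765,  0.00053716,  0.00164521,
        0.00206836]), 'tau': array([-8.39226868e-05, -3.70882022e+01, -2.81415099e+01,  6.96549774e-02,
        3.60915181e-02, -1.71865345e-04]), 'position': array([5.74189199e-01, 1.00079980e-04, 2.04292286e-01]), 'tool_rot': array([-3.14129185e+00,  2.24848962e-03,  9.84381003e-06]), 'force': array([-0.42007996, -0.22639575, -0.24547093]), 'ft_torque': array([-0.02353656, -0.06448788,  0.01508284]), 'gripper_width': 0.9962033680470114} 0.0188
scene {'vertical_fov': 57.94143272795361, 'cx': 254.5983062516304, 'cy': 189.32277277944476, 'R': array([[ 0.64538568,  0.76382487,  0.00699233],
       [ 0.46387293, -0.3846389 , -0.79804438],
       [-0.60687662,  0.51828997, -0.60255811]]), 't': array([-0.3878563 , -0.23087489,  1.4682343 ])}
side {'vertical_fov': 50.78180600257017, 'cx': 255.48682162477363, 'cy': 191.6079005334393, 'R': array([[-0.98094058, -0.19430542,  0.00098668],
       [-0.09513407,  0.47583926, -0.87437206],
       [ 0.16942573, -0.85780091, -0.48525511]]), 't': array([0.57517518, 0.1015256 , 1.01628794])}
wrist {'vertical_fov': 70.96274474097645, 'cx': 251.50965498831624, 'cy': 192.93221390668995, 'R': array([[ 9.99998274e-01,  6.92152229e-04, -1.72435607e-03],
       [ 1.07297423e-03, -9.72767969e-01,  2.31778616e-01],
       [-1.51697226e-03, -2.31780066e-01, -9.72767033e-01]]), 't': array([-0.57467145, -0.02395104,  0.38909147])}
```

View pics/scene0.png

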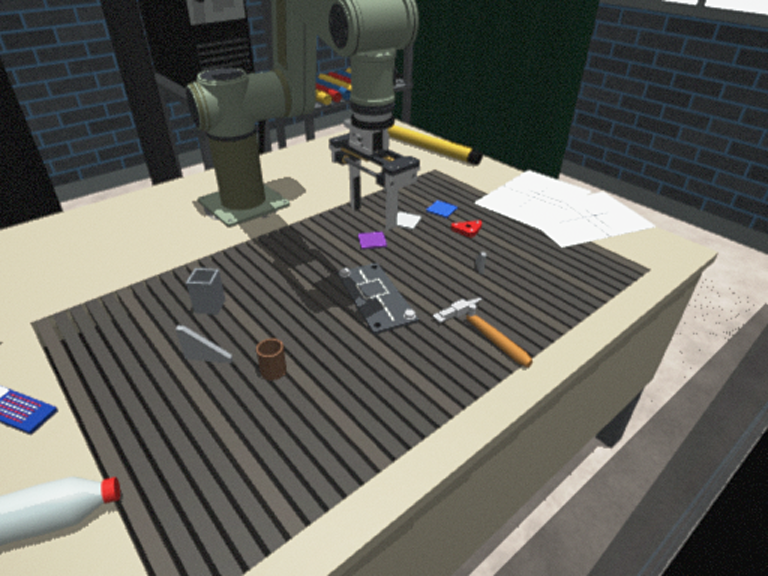

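View pics/side0.png

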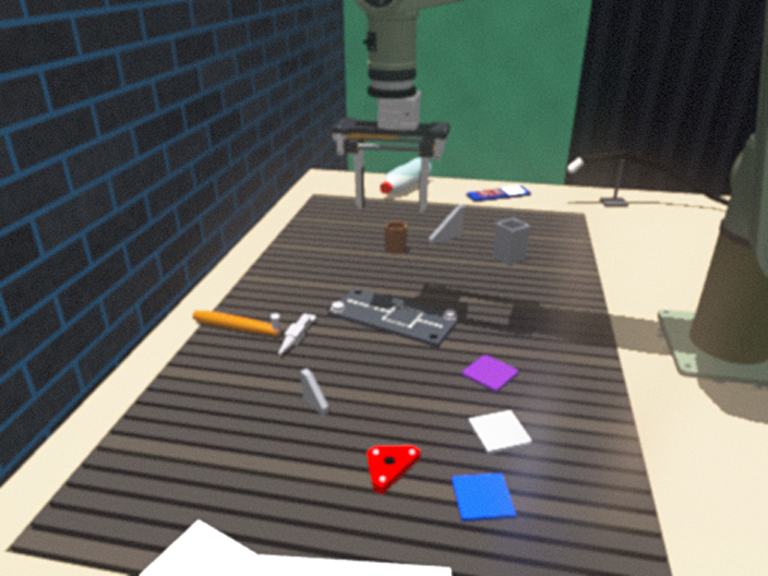

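View pics/wrist0.png

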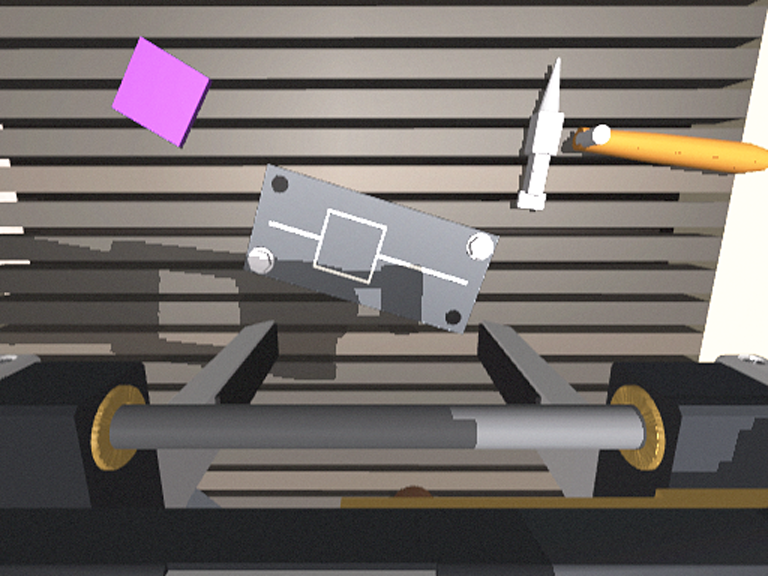

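The wrist view shows the base plate with corners at about (268,164), (498,237), (462,333) and (245,270), and the chalk square around (350,246). The cap (white) is at side (500,431). The tube, large gusset and pipe lie at -y, and the small gusset is at side (315,392).

```bash
python3 - <<'E'
from h import *
np.set_printoptions(precision=4,suppress=True)
w=load('wrist0.png');s=load('side0.png');c=load('scene0.png')
def P(p,l,z): return np.array([px2w(p,u/1.5,v/1.5,z)[:2] for u,v in l])
b=P(w,[(268,164),(498,237),(462,333),(245,270)],.01); print('plate',b,b.mean(0))
q=P(w,[(331,209),(387,228),(369,284),(314,265)],.01); print('sq',q.mean(0))
l=P(w,[(269,222),(320,238),(381,258),(467,283)],.01); d=l[3]-l[0]; print('lines',l,np.degrees(np.arctan2(d[1],d[0])))
print('cap',P(s,[(468,425),(512,411),(530,439),(488,450)],.006))
print('small foot/top side',P(s,[(303,402),(325,413)],0),P(s,[(306,370)],.05), 'scene',P(c,[(480,254)],.05))
print('tube side top',P(s,[(510,217),(528,226),(514,234),(495,223)],.08),'scene',P(c,[(192,268),(218,270),(212,282),(187,282)],.08))
print('large side toe',P(s,[(430,240)],.012),P(s,[(463,207)],.075),'scene',P(c,[(231,357)],.012),P(c,[(180,327)],.075))
print('pipe',P(c,[(271,345)],.06),'mag',P(s,[(390,462)],.01))
E
```

```text
plate [[ 0.478   0.0923]
 [ 0.6858  0.0281]
 [ 0.6573 -0.0652]
 [ 0.4505 -0.003 ]] [0.5679 0.013 ]
sq [0.5497 0.0187]
lines [[ 0.4758  0.0416]
 [ 0.5219  0.027 ]
 [ 0.5782  0.0085]
 [ 0.6595 -0.0153]] -17.19482046126878
cap [[0.4108 0.281 ]
 [0.3513 0.2393]
 [0.3268 0.2924]
 [0.3813 0.3243]]
small foot/top side [[0.653  0.2719]
 [0.6145 0.289 ]] [[0.649  0.2598]] scene [[0.6463 0.2517]]
tube side top [[ 0.3697 -0.3112]
 [ 0.3322 -0.2689]
 [ 0.3604 -0.2216]
 [ 0.4002 -0.2715]] scene [[ 0.3289 -0.2838]
 [ 0.3696 -0.2459]
 [ 0.3999 -0.2736]
 [ 0.3683 -0.3118]]
large side toe [[ 0.54   -0.3076]] [[ 0.4745 -0.3626]] scene [[ 0.5454 -0.3194]] [[ 0.482  -0.3757]]
pipe [[ 0.6123 -0.2674]] mag [[0.5034 0.3745]]
```

```bash
R="-1 -25 32 0 0 0 0"; python3 -m inch '-1 -25 32 0 0 0 0;-1 -25 32 0 0 0 0;-1 -25 32 0 0 0 0;-1 -25 32 0 0 0 0;-1 -25 32 0 0 0 0;-1 -25 32 0 0 0 0;-1 -25 32 0 0 0 0;-1 -25 32 0 0 0 0'
python3 -m inch '-1 -10 13 0 0 0 0;-1 0 0 0 0 0 0.105;-1 0 0 0 0 0 0.105;-1 0 0 0 0 0 0.105;-1 0 0 0 0 0 0.105;-1 0 0 0 0 0 0.105;-1 0 0 0 0 0 0.105;-1 0 0 0 0 0 0.105'
python3 -c "
from h import *
print(env.observe()['position'],env.observe()['tool_rot']);snap('wrist','tube.png',1.5)"
```

```text
clock: 0.82
position: [0.3734, -0.257, 0.2053]
tool_rot: [3.142, -0.0, 0.0]
force: [1.0, -1.4, -0.1]
gripper_width: 0.999
clock: 1.48
position: [0.3648, -0.2688, 0.2051]
tool_rot: [-3.142, 0.001, -0.74]
force: [-0.3, -0.3, -0.3]
gripper_width: 1.004
[ 0.36475246 -0.26882298  0.20514597] [-3.14155235e+00  6.23379030e-04 -7.40317264e-01]
```

View pics/tube.png

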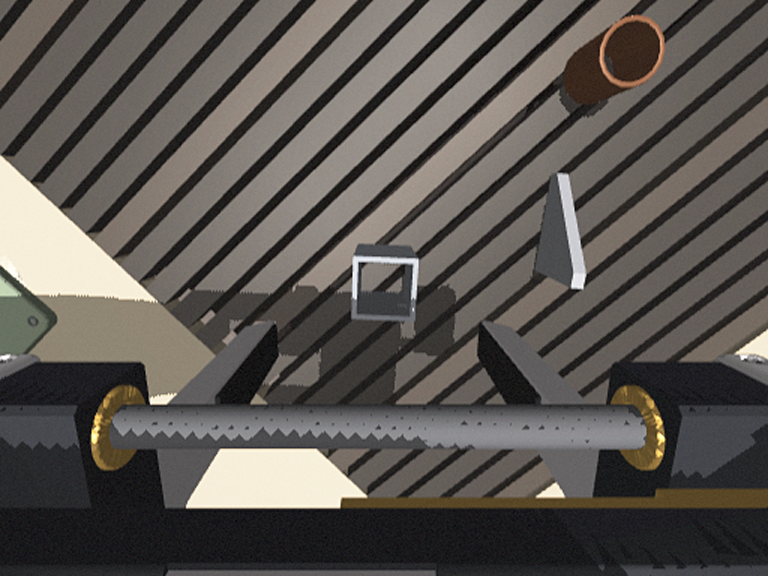

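The tube top is at about (353,257)-(417,320), nearly square to the jaws. The large gusset is visible too, with its tall end at (579,289) and its toe at (562,174).

```bash
python3 - <<'E'
from h import *
np.set_printoptions(precision=4,suppress=True)
w=load('tube.png')
def P(p,l,z): return np.array([px2w(p,u/1.5,v/1.5,z)[:2] for u,v in l])
t=P(w,[(353,257),(419,257),(416,321),(352,320)],.08);print('tube',t,t.mean(0))
for i in range(4):
    d=t[(i+1)%4]-t[i]; print(np.hypot(*d),np.degrees(np.arctan2(d[1],d[0])))
a=P(w,[(579,289)],.075)[0];b=P(w,[(562,174)],.012)[0];d=a-b
print('gusset',a,b,np.hypot(*d),np.degrees(np.arctan2(d[1],d[0])))
y=env.observe()['tool_rot'][2];c,s=np.cos(y),np.sin(y)
e=t.mean(0)-env.observe()['position'][:2]
print('tool shift mm',1000*np.array([c*e[0]+s*e[1], -(-s*e[0]+c*e[1])]))
E
```

```text
tube [[ 0.3651 -0.2415]
 [ 0.4021 -0.2752]
 [ 0.367  -0.312 ]
 [ 0.3303 -0.2774]] [ 0.3661 -0.2765]
0.05004732337606889 -42.37603076669392
0.05084741371776615 -133.6682399206702
0.050391000721766915 136.6876881325145
0.05003307214324577 45.92472986054055
gusset [ 0.4782 -0.3799] [ 0.5424 -0.3171] 0.08986765037832935 -135.66940510665444
tool shift mm [6.1946 4.7616]
```

```bash
python3 -m inch '-1 6 5 0 0 0 0.02;-1 0 0 20 0 0 0;-1 0 0 30 0 0 0;-1 0 0 30 0 0 0;-1 0 0 30 0 0 0;-1 0 0 30 0 0 0;-1 0 0 22 0 0 0;-1 0 0 11 0 0 0'
python3 -m inch '1 0 0 0 0 0 0;1 0 0 0 0 0 0;1 0 0 0 0 0 0;1 0 0 0 0 0 0;1 0 0 0 0 0 0;1 0 0 0 0 0 0;1 0 0 0 0 0 0;1 0 0 0 0 0 0'
python3 -m inch '1 0 0 -10 0 0 0;1 0 0 -15 0 0 0;1 0 0 -15 0 0 0;1 0 0 -15 0 0 0;1 0 0 -15 0 0 0;1 0 0 -15 0 0 0;1 0 0 -5 0 0 0;1 0 0 0 0 0 0'
```

```text
clock: 2.2
position: [0.3642, -0.2752, 0.0291]
tool_rot: [-3.141, 0.006, -0.753]
force: [0.5, 0.3, -1.0]
gripper_width: 0.998
clock: 2.87
position: [0.3656, -0.2764, 0.033]
tool_rot: [3.141, 0.001, -0.755]
force: [-2.4, 0.8, 6.4]
gripper_width: 0.536
clock: 3.53
position: [0.367, -0.2776, 0.1239]
tool_rot: [3.141, -0.004, -0.755]
force: [0.2, 0.1, -3.7]
gripper_width: 0.532
```

```bash
python3 -m inch '1 0 0 0 0 0 -0.114;1 0 0 0 0 0 -0.114;1 0 0 0 0 0 -0.114;1 0 0 0 0 0 -0.113;1 5 -18 0 0 0 0;1 8 -32 0 0 0 0;1 10 -38 0 0 0 0;1 10 -38 0 0 0 0'
python3 -m inch '1 10 -38 0 0 0 0;1 10 -38 0 0 0 0;1 10 -38 0 0 0 0;1 10 -38 0 0 0 0;1 9 -35 0 0 0 0;1 5 -24 0 0 0 0;1 0 0 0 0 0 0;1 0 0 0 0 0 0'
python3 -m inch '1 0 0 10 0 0 0;1 0 0 15 0 0 0;1 0 0 15 0 0 0;1 0 0 10 0 0 0;1 0 0 5 0 0 0;1 0 0 0 0 0 0;1 0 0 0 0 0 0;1 0 0 0 0 0 0'
python3 -c "
from h import *
print(env.observe()['position'],env.observe()['tool_rot']);snap('wrist','place1.png',1.5)"
```

```text
clock: 4.2
position: [0.4343, -0.1647, 0.121]
tool_rot: [-3.141, 0.002, -0.302]
force: [0.6, -0.6, -3.9]
gripper_width: 0.535
clock: 4.87
position: [0.5479, 0.0208, 0.1207]
tool_rot: [3.141, 0.003, -0.297]
force: [-0.3, -0.0, -4.1]
gripper_width: 0.532
clock: 5.53
position: [0.5496, 0.0191, 0.0682]
tool_rot: [-3.141, -0.002, -0.3]
force: [-0.7, 0.1, -4.3]
gripper_width: 0.534
[0.54956108 0.01908008 0.0682325 ] [-3.14130407e+00 -1.65831200e-03 -3.00475953e-01]
```

View pics/place1.png

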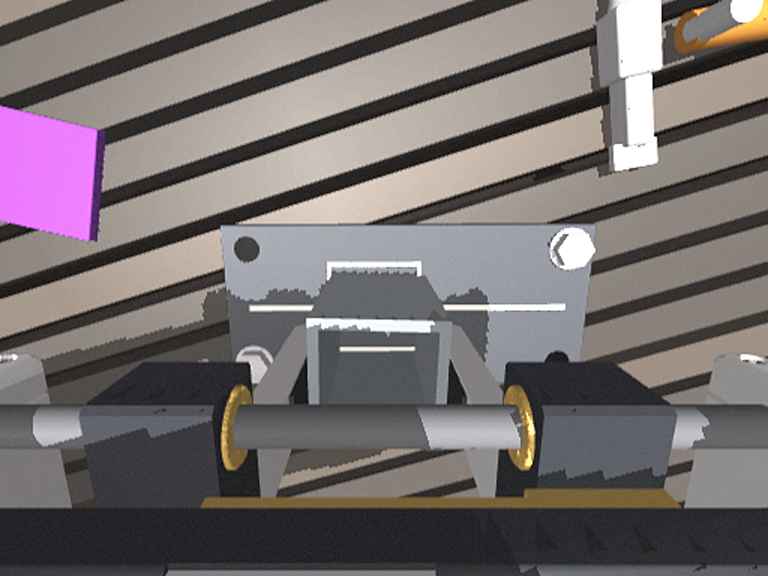

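The chalk square's far edge is at row 263 (columns 328–420). Its near edge is visible through the tube at row 349, and the lines run along row 307.

```bash
python3 - <<'E'
from h import *
np.set_printoptions(precision=4,suppress=True)
w=load('place1.png')
def P(p,l,z): return np.array([px2w(p,u/1.5,v/1.5,z)[:2] for u,v in l])
o=env.observe();y=o['tool_rot'][2];c,s=np.cos(y),np.sin(y);M=np.array([[c,s],[s,-c]])
def T(X): return 1000*(X-o['position'][:2])@M.T
print('sq far corners',T(P(w,[(330,265),(418,265)],.01)),'near',T(P(w,[(377,349)],.01)))
print('lines',T(P(w,[(250,307.5),(313,307.5),(445,307.5),(565,307.5)],.01)))
print('tube top far edge',T(P(w,[(307,319),(448,320)],.115)), T(P(w,[(307,319),(448,320)],.112)))
E
```

```text
sq far corners [[-27.5444 -25.6996]
 [ 24.7317 -25.7072]] near [[ 0.3889 27.4615]]
lines [[-76.925    0.5237]
 [-38.5904   0.5269]
 [ 41.8137   0.5338]
 [115.0069   0.54  ]]
tube top far edge [[-23.6721 -25.4262]
 [ 24.4832 -25.0615]] [[-24.211  -24.4754]
 [ 25.04   -24.1024]]
```

```bash
python3 -m inch '1 -1 0.5 0 0 0 0;1 0 0 8 0 0 0;1 0 0 7 0 0 0;1 0 0 4 0 0 0;1 0 0 2 0 0 0;1 0 0 0 0 0 0;1 0 0 0 0 0 0;1 0 0 0 0 0 0'
python3 -m inch '1 0 0 1 0 0 0;1 0 0 1 0 0 0;1 0 0 1 0 0 0;1 0 0 0.5 0 0 0;1 0 0 0.5 0 0 0;1 0 0 0 0 0 0;1 0 0 0 0 0 0;1 0 0 0 0 0 0'
```

```text
clock: 6.25
position: [0.5479, 0.0193, 0.0466]
tool_rot: [-3.142, -0.0, -0.3]
force: [0.3, 0.2, -2.7]
gripper_width: 0.533
clock: 6.92
position: [0.5478, 0.0193, 0.043]
tool_rot: [3.142, -0.0, -0.3]
force: [-1.8, 0.4, 3.2]
gripper_width: 0.53
```

```bash
python3 -m inch '-1 0 0 0 0 0 0;-1 0 0 0 0 0 0;-1 0 0 0 0 0 0;-1 0 0 0 0 0 0;-1 0 0 -15 0 0 0;-1 0 0 -30 0 0 0;-1 0 0 -35 0 0 0;-1 0 0 -35 0 0 0'
python3 -m inch '-1 0 0 -30 0 0 0;-1 0 0 -12 0 0 0;-1 3.3 18.7 0 0 0 0;-1 6.6 37.5 0 0 0 0;-1 6.6 37.5 0 0 0 0;-1 6.6 37.5 0 0 0 0;-1 6.6 37.5 0 0 0 0;-1 6.6 37.5 0 0 0 0'
python3 -m inch '-1 6.6 37.5 0 0 0 0;-1 6.6 37.5 0 0 0 0;-1 6.6 37.5 0 0 0 0;-1 6.6 37.5 0 0 0 0;-1 3.3 18.7 0 0 0 0.1;-1 0 0 0 0 0 0.1;-1 0 0 0 0 0 0.1;-1 0 0 0 0 0 0.1'
python3 -m inch '-1 0 0 0 0 0 0.1;-1 0 0 0 0 0 0;-1 0 0 0 0 0 0;-1 0 0 0 0 0 0;-1 0 0 0 0 0 0;-1 0 0 0 0 0 0;-1 0 0 0 0 0 0;-1 0 0 0 0 0 0'
python3 -c "
from h import *
print(env.observe()['position'],env.observe()['tool_rot']);snap('wrist','gl.png',1.5)"
```

```text
clock: 7.58
position: [0.547, 0.0194, 0.1579]
tool_rot: [3.141, 0.002, -0.3]
force: [0.9, -0.6, 0.1]
gripper_width: 0.998
clock: 8.25
position: [0.5205, -0.1897, 0.1982]
tool_rot: [-3.141, 0.001, -0.3]
force: [0.6, -1.4, 0.4]
gripper_width: 0.999
clock: 8.92
position: [0.4991, -0.3588, 0.1975]
tool_rot: [-3.141, 0.002, -0.706]
force: [-0.1, -0.1, -0.3]
gripper_width: 1.0
clock: 9.58
position: [0.5, -0.3583, 0.1995]
tool_rot: [-3.142, -0.0, -0.8]
force: [1.0, -0.4, 1.0]
gripper_width: 1.0
[ 0.50003303 -0.3583096   0.19949351] [-3.14158930e+00 -1.44469007e-04 -7.99501063e-01]
```

View pics/gl.png

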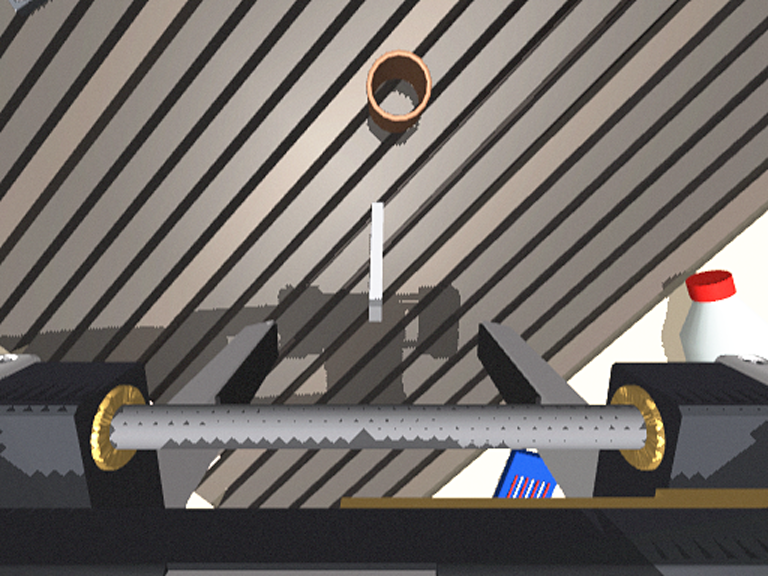

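The large gusset is edge-on between the jaws: toe (377.5,203), tall end (375.5,321).

```bash
cat >> h.py <<'E'
np.set_printoptions(precision=4,suppress=True)
def P(p,l,z,k=1.5): return np.array([px2w(p,u/k,v/k,z)[:2] for u,v in l])
def T(X):
    o=env.observe();y=o['tool_rot'][2];c,s=np.cos(y),np.sin(y)
    return 1000*(np.asarray(X)-o['position'][:2])@np.array([[c,s],[s,-c]]).T
def ang(d): return np.degrees(np.arctan2(d[1],d[0]))
E
python3 - <<'E'
from h import *
w=load('gl.png')
a=P(w,[(375.5,321)],.075)[0];b=P(w,[(377.5,203)],.012)[0]
print(a,b,np.hypot(*(a-b)),ang(a-b),'tool',T(a),T(b))
E
```

```text
[ 0.4777 -0.3786] [ 0.5428 -0.3175] 0.08926006194606582 -136.82380811273157 tool [-1.0394 30.1588] [  0.534  -59.0874]
```

```bash
python3 -m inch '-1 -0.4 -1 8 0 0 0.015;-1 0 0 25 0 0 0;-1 0 0 30 0 0 0;-1 0 0 30 0 0 0;-1 0 0 30 0 0 0;-1 0 0 25 0 0 0;-1 0 0 15 0 0 0;-1 0 0 10 0 0 0'
python3 -m inch '0 0 0 0 0 0 0;0.5 0 0 0 0 0 0;1 0 0 0 0 0 0;1 0 0 0 0 0 0;1 0 0 0 0 0 0;1 0 0 0 0 0 0;1 0 0 0 0 0 0;1 0 0 0 0 0 0'
python3 -m inch '1 0 0 0 0 0 0;1 0 0 0 0 0 0;1 0 0 0 0 0 0;1 0 0 0 0 0 0;1 0 0 0 0 0 0;1 0 0 0 0 0 0;1 0 0 0 0 0 0;1 0 0 0 0 0 0'
```

```text
clock: 10.3
position: [0.4987, -0.3557, 0.023]
tool_rot: [3.141, 0.005, -0.815]
force: [-0.8, -0.5, -0.1]
gripper_width: 0.999
clock: 10.97
position: [0.5006, -0.3575, 0.0269]
tool_rot: [-3.142, -0.001, -0.815]
force: [-0.2, 0.2, -0.4]
gripper_width: 0.471
clock: 11.63
position: [0.5003, -0.3573, 0.0264]
tool_rot: [3.142, 0.0, -0.815]
force: [-0.9, -0.0, -0.8]
gripper_width: 0.107
```

```bash
python3 -m inch '1 0 0 -10 0 0 0;1 0 0 -20 0 0 0;1 0 0 -25 0 0 0;1 0 0 -25 0 0 0;1 0 0 -20 0 0 0;1 -9.2 -16.3 0 0 0 0;1 -18.4 -32.5 0 0 0 0;1 -18.4 -32.5 0 0 0 0'
python3 -m inch '1 -18.4 -32.5 0 0 0 0;1 -18.4 -32.5 0 0 0 0;1 -18.4 -32.5 0 0 0 0;1 -18.4 -32.5 0 0 0 0;1 -18.4 -32.5 0 0 0 0;1 -18.4 -32.5 0 0 0 0;1 -18.4 -32.5 0 0 0 0;1 -9.2 -16.3 0 0 0 0'
python3 -m inch '1 0 0 0 0 0 0.1056;1 0 0 0 0 0 0.1056;1 0 0 0 0 0 0.1056;1 0 0 0 0 0 0.1056;1 0 0 0 0 0 0.1056;1 0 0 0 0 0 0.1056;1 0 0 0 0 0 0.1056;1 0 0 0 0 0 0.1056'
python3 -m inch '1 0 0 0 0 0 0.1056;1 0 0 0 0 0 0.1056;1 0 0 0 0 0 0;1 0 0 0 0 0 0;1 0 0 0 0 0 0;1 0 0 0 0 0 0;1 0 0 0 0 0 0;1 0 0 0 0 0 0'
python3 -c "
from h import *
print(env.observe()['position'],env.observe()['tool_rot']);snap('wrist','gl2.png',1.5)"
```

```text
clock: 12.3
position: [0.5279, -0.2683, 0.1272]
tool_rot: [-3.141, -0.001, -0.818]
force: [0.1, -0.1, -3.5]
gripper_width: 0.104
clock: 12.97
position: [0.6109, 0.0041, 0.1264]
tool_rot: [-3.14, 0.002, -0.812]
force: [-0.1, -0.4, -3.2]
gripper_width: 0.105
clock: 13.63
position: [0.6101, -0.0003, 0.1261]
tool_rot: [3.14, 0.0, -1.665]
force: [0.1, -0.6, -3.2]
gripper_width: 0.101
clock: 14.3
position: [0.6108, -0.0005, 0.1265]
tool_rot: [3.142, 0.0, -1.87]
force: [0.3, -0.9, -3.0]
gripper_width: 0.104
[ 0.6108 -0.0005  0.1265] [ 3.1416  0.     -1.8703]
```

View pics/gl2.png

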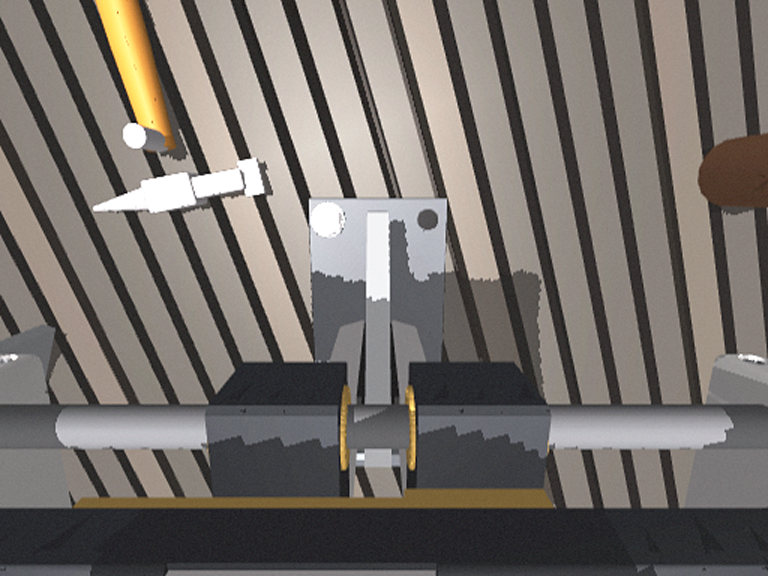

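The gusset is held centred over the chalk: toe (377,212), tall end near (374,467), and the tube's top edge at row ~457.

```bash
python3 - <<'E'
from h import *
w=load('gl2.png')
print('toe',T(P(w,[(377,212)],.112)),'tall',T(P(w,[(374,467)],.175)),'tube edge',T(P(w,[(375,457)],.09)))
print('plate end',T(P(w,[(312,198),(446,198)],.01)),'plate mid calc',T(np.array([[.5478,.0193]])))
im=cv2.imread('pics/raw_gl2.png')[285:345,200:300]; cv2.imwrite('pics/gl2c.png',cv2.resize(im,None,fx=6,fy=6,interpolation=cv2.INTER_CUBIC))
E
```

```text
toe [[ -0.6912 -58.6921]] tall [[-1.7288 31.1429]] tube edge [[-1.8088 88.4491]]
plate end [[-47.0064 -63.9663]
 [ 48.4416 -64.0448]] plate mid calc [[-0.2927 66.0015]]
```

View pics/gl2c.png

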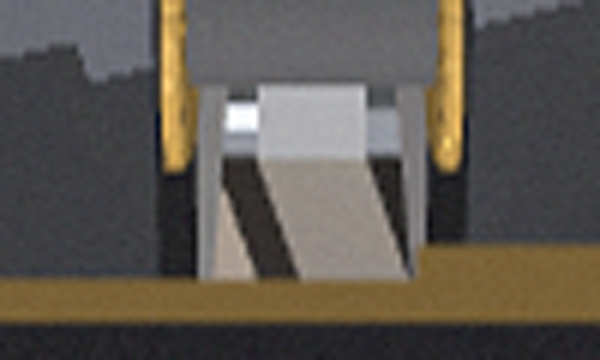

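```bash
python3 -m inch '1 0.5 0 10 0 0 0;1 0 0 18 0 0 0;1 0 0 18 0 0 0;1 0 0 18 0 0 0;1 0 0 13 0 0 0;1 0 0 7 0 0 0;1 0 0 3 0 0 0;1 0 0 0 0 0 0'
python3 -m inch '1 0 2 0 0 0 0;1 0 3 0 0 0 0;1 0 2 0 0 0 0;1 0 1 0 0 0 0;1 0 1 0 0 0 0;1 0 0.4 0 0 0 0;1 0 0 0 0 0 0;1 0 0 0 0 0 0'
python3 -m inch '1 0 0 1 0 0 0;1 0 0 1 0 0 0;1 0 0 0.5 0 0 0;1 0 0 0.5 0 0 0;1 0 0 0.5 0 0 0;1 0 0 0 0 0 0;1 0 0 0 0 0 0;1 0 0 0 0 0 0'
```

```text
clock: 15.02
position: [0.6102, -0.0009, 0.0387]
tool_rot: [3.14, -0.0, -1.871]
force: [0.1, -0.3, -3.4]
gripper_width: 0.104
clock: 15.68
position: [0.6019, 0.0018, 0.0397]
tool_rot: [-3.141, 0.0, -1.871]
force: [1.4, -0.0, -4.2]
gripper_width: 0.103
clock: 16.35
position: [0.6019, 0.0017, 0.0364]
tool_rot: [-3.141, -0.0, -1.871]
force: [-1.1, -0.3, 0.6]
gripper_width: 0.103
```

```bash
python3 -m inch '0.5 0 0 0 0 0 0;0 0 0 0 0 0 0;-1 0 0 0 0 0 0;-1 0 0 0 0 0 0;-1 0 0 0 0 0 0;-1 0 0 0 0 0 0;-1 0 0 -15 0 0 0;-1 0 0 -25 0 0 0'
python3 -m inch '-1 0 0 -30 0 0 0;-1 0 0 -35 0 0 0;-1 0 0 -35 0 0 0;-1 0 0 -25 0 0 0;-1 -16 3 0 0 0 0;-1 -33.3 6 0 0 0 0;-1 -33.3 6 0 0 0 0;-1 -33.3 6 0 0 0 0'
python3 -m inch '-1 -33.3 6 0 0 0 0;-1 -33.3 6 0 0 0 0;-1 -33.3 6 0 0 0 0;-1 -33.3 6 0 0 0 0;-1 -17 3 0 0 0 0;-1 0 0 0 0 0 0.07;-1 0 0 0 0 0 0.07;-1 0 0 0 0 0 0'
python3 -c "
from h import *
print(env.observe()['position'],env.observe()['tool_rot']);snap('wrist','gs.png',1.5);snap('side','side1.png',3,(180,100,380,290))"
```

```text
clock: 17.02
position: [0.5984, 0.0022, 0.0729]
tool_rot: [3.134, -0.001, -1.871]
force: [0.3, -0.2, 0.5]
gripper_width: 0.637
clock: 17.68
position: [0.6161, 0.1196, 0.2014]
tool_rot: [-3.141, 0.0, -1.872]
force: [0.1, -0.1, -0.7]
gripper_width: 0.999
clock: 18.35
position: [0.6342, 0.2709, 0.2005]
tool_rot: [3.141, -0.0, -2.011]
force: [-0.2, 0.7, 0.0]
gripper_width: 1.002
[0.6342 0.2709 0.2005] [ 3.1412 -0.0004 -2.0109]
```

View pics/gs.png

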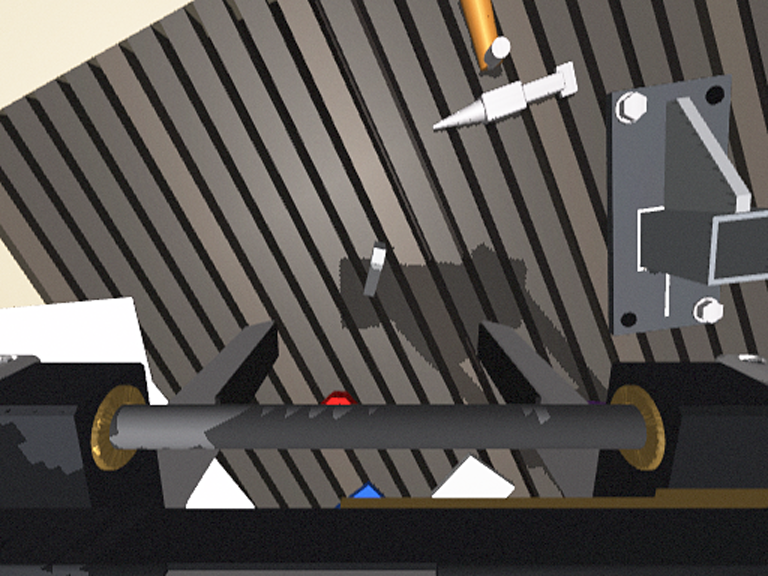

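View pics/side1.png

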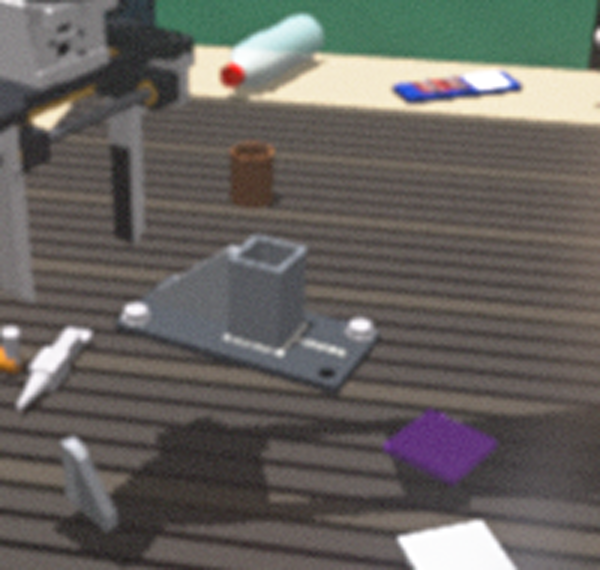

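The large gusset stands against the tube. In the wrist view the small gusset's tall end is at (379.5,243) and its toe at (369.5,295).

```bash
python3 - <<'E'
from h import *
w=load('gs.png')
a=P(w,[(379.5,243)],.05)[0];b=P(w,[(369.5,295)],.012)[0];d=a-b
print(a,b,np.hypot(*d),ang(d),ang(d)-90-360, 'tool',T(a),T(b),'grasp',T(a-d/np.hypot(*d)*.020))
print('tube far corner check',T(P(w,[(743,197)],.085)))
E
```

```text
[0.6588 0.2579] [0.6144 0.2888] 0.05406720863898578 -34.83176892990657 -484.83176892990656 tool [  0.7492 -27.275 ] [-8.3706 26.0175] grasp [-2.6243 -7.5616]
tube far corner check [[258.6634 -63.8645]]
```

```bash
python3 -m inch '-1 -2.8 -7 0 0 0 0.085;-1 0 0 15 0 0 0.085;-1 0 0 30 0 0 0;-1 0 0 30 0 0 0;-1 0 0 30 0 0 0;-1 0 0 30 0 0 0;-1 0 0 30 0 0 0;-1 0 0 14 0 0 0'
python3 -m inch '0 0 0 7 0 0 0;0.5 0 0 3 0 0 0;1 0 0 0 0 0 0;1 0 0 0 0 0 0;1 0 0 0 0 0 0;1 0 0 0 0 0 0;1 0 0 0 0 0 0;1 0 0 0 0 0 0'
python3 -m inch '1 0 0 0 0 0 0;1 0 0 0 0 0 0;1 0 0 0 0 0 0;1 0 0 0 0 0 0;1 0 0 0 0 0 0;1 0 0 0 0 0 0;1 0 0 0 0 0 0;1 0 0 0 0 0 0'
```

```text
clock: 19.12
position: [0.6389, 0.2682, 0.0171]
tool_rot: [3.137, -0.006, -2.181]
force: [-0.8, 0.4, 0.3]
gripper_width: 1.0
clock: 19.78
position: [0.6425, 0.2699, 0.0129]
tool_rot: [-3.141, 0.001, -2.181]
force: [0.2, -0.9, 0.4]
gripper_width: 0.471
clock: 20.45
position: [0.6419, 0.2697, 0.0119]
tool_rot: [3.141, -0.0, -2.181]
force: [0.1, -0.0, -0.5]
gripper_width: 0.105
```

```bash
python3 -m inch '1 0 0 -10 0 0 0;1 0 0 -20 0 0 0;1 0 0 -30 0 0 0;1 0 0 -25 0 0 0;1 0 0 -15 0 0 0;1 17.3 -0.8 0 0 0 0;1 34.6 -1.5 0 0 0 0;1 34.6 -1.5 0 0 0 0'
python3 -m inch '1 34.6 -1.5 0 0 0 0;1 34.6 -1.5 0 0 0 0;1 34.6 -1.5 0 0 0 0;1 34.6 -1.5 0 0 0 0;1 34.6 -1.5 0 0 0 0;1 17.3 -0.7 0 0 0 -0.1;1 0 0 0 0 0 -0.1;1 0 0 0 0 0 -0.11'
python3 -m inch '1 0 0 0 0 0 0;1 0 0 0 0 0 0;1 0 0 0 0 0 0;1 0 0 0 0 0 0;1 0 0 0 0 0 0;1 0 0 0 0 0 0;1 0 0 0 0 0 0;1 0 0 0 0 0 0'
python3 -c "
from h import *
print(env.observe()['position'],env.observe()['tool_rot']);snap('wrist','gs2.png',2,(100,120,400,384))"
```

```text
clock: 21.12
position: [0.5956, 0.1968, 0.1132]
tool_rot: [-3.14, 0.002, -2.179]
force: [-0.7, -0.5, -1.5]
gripper_width: 0.105
clock: 21.78
position: [0.4926, 0.0349, 0.1126]
tool_rot: [-3.141, 0.0, -1.868]
force: [0.4, 0.0, -2.2]
gripper_width: 0.103
clock: 22.45
position: [0.4932, 0.0362, 0.1119]
tool_rot: [3.141, -0.0, -1.871]
force: [0.1, -0.4, -0.9]
gripper_width: 0.101
[0.4932 0.0362 0.1119] [ 3.1414 -0.0001 -1.871 ]
```

View pics/gs2.png

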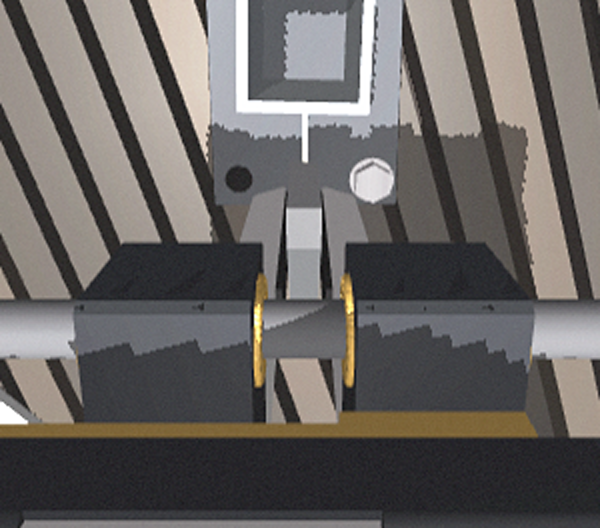

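The tall edge of the gusset is at crop (304,209), with the tube rim and short chalk line ahead of it. The rim looks slightly rotated, so I'll measure it.

```bash
python3 - <<'E'
from h import *
w=load('gs2.png')
im=cv2.imread('pics/raw_gs2.png')
Q=lambda l,z:T(P(w,[(u/2+100,v/2+120) for u,v in l],z,1))
print('tall edge',Q([(287,209),(304,209),(322,209)],.15))
print('chalk line',Q([(305,161),(305,120)],.01))
o=im[60:240,190:330]; cv2.imwrite('pics/gs2c.png',cv2.resize(o,None,fx=4,fy=4,interpolation=cv2.INTER_CUBIC)[:600])
E
```

```text
tall edge [[ -5.0204 -15.9346]
 [ -0.3335 -15.9372]
 [  4.6292 -15.9398]]
chalk line [[  0.5524   7.8281]
 [  0.5171 -14.6193]]
```

View pics/gs2c.png

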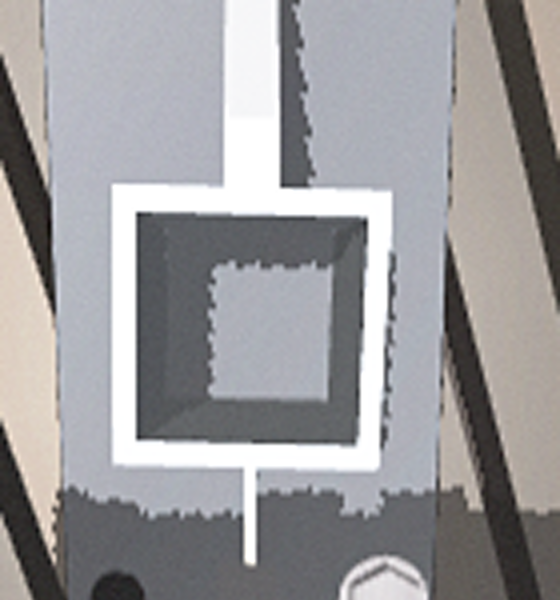

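```bash
python3 - <<'E'
from h import *
w=load('gs2.png')
Q=lambda l,z:T(P(w,[(u/4+190,v/4+60) for u,v in l],z,1))
t=Q([(111,184),(391,191),(380,470),(112,464)],.09); print(t,t.mean(0))
for i in range(4): d=t[(i+1)%4]-t[i]; print(np.hypot(*d),ang(d))
print('large tall top',Q([(223,187),(281,187)],.085), 'toe dir',Q([(224,100),(279,100)],.075))
print('plate edges',Q([(52,200),(66,570),(447,200),(434,570)],.01))
E
```

```text
[[-24.6063 -83.0351]
 [ 25.1667 -81.8844]
 [ 24.6933 -31.5549]
 [-25.8411 -32.6694]] [ -0.1469 -57.286 ]
49.786308844022784 1.3243906331467403
50.33166537531695 90.53890103630341
50.54665896925481 -178.73660607412367
50.380796317738955 -88.59562944545681
large tall top [[ -4.8158 -82.9235]
 [  5.75   -82.9315]] toe dir [[ -4.7619 -99.2852]
 [  5.5608 -99.2935]]
plate edges [[-48.9564 -85.5279]
 [-49.0917  10.0908]
 [ 49.5268 -85.6025]
 [ 50.2126  10.0331]]
```

```bash
python3 - <<'E'
from h import *
w=load('gs2.png')
o=env.observe();y=o['tool_rot'][2];c,s=np.cos(y),np.sin(y)
W=lambda tx,ty,z:np.r_[o['position'][:2]+np.array([[c,s],[s,-c]])@np.array([tx,ty])/1e3,z]
for ty in(-15.9,-20,-21): print(ty,[(w2px(w,W(0,ty,z))-[100,120])*2 for z in(.1,.15)])
print('slope start',(w2px(w,W(0,-8,.15))-[100,120])*2,'toe',(w2px(w,W(0,30,.112))-[100,120])*2)
im=cv2.imread('pics/raw_gs2.png'); print(im[208:275,252].tolist())
E
```

```text
-15.9 [array([304.5989, 161.9314]), array([305.2095, 209.1281])]
-20 [array([304.6147, 151.0583]), array([305.2344, 194.9744])]
-21 [array([304.6185, 148.3904]), array([305.2405, 191.4946])]
slope start [305.1624 235.8965] toe [304.5332 292.3058]
[[102, 99, 100], [105, 103, 104], [103, 102, 102], [102, 99, 100], [105, 103, 103], [103, 101, 102], [104, 105, 103], [104, 99, 102], [106, 103, 106], [104, 103, 103], [105, 102, 103], [103, 102, 101], [106, 101, 102], [102, 102, 102], [100, 97, 99], [113, 110, 110], [176, 172, 173], [204, 199, 200], [195, 192, 193], [196, 194, 194], [200, 196, 196], [195, 193, 193], [197, 192, 194], [199, 196, 195], [198, 194, 196], [198, 196, 197], [195, 193, 194], [197, 194, 196], [195, 192, 194], [197, 194, 192], [195, 192, 191], [195, 191, 193], [194, 191, 189], [195, 191, 190], [194, 190, 191], [198, 195, 195], [176, 173, 171], [154, 151, 150], [158, 156, 153], [159, 157, 153], [158, 154, 154], [160, 155, 155], [157, 155, 153], [163, 158, 158], [160, 158, 155], [161, 157, 156], [158, 153, 152], [159, 157, 154], [159, 156, 153], [158, 155, 152], [161, 157, 154], [157, 153, 150], [157, 155, 153], [160, 159, 154], [156, 154, 154], [160, 156, 156], [160, 157, 155], [159, 155, 151], [159, 156, 153], [157, 156, 152], [163, 159, 157], [120, 119, 119], [60, 60, 61], [76, 73, 72], [94, 90, 91], [105, 100, 103], [112, 109, 112]]
```

```bash
python3 -m inch '1 0.5 0 10 0 0 0;1 0 0 18 0 0 0;1 0 0 18 0 0 0;1 0 0 18 0 0 0;1 0 0 13 0 0 0;1 0 0 7 0 0 0;1 0 0 3 0 0 0;1 0 0 0 0 0 0'
python3 -m inch '1 0 -3 0 0 0 0;1 0 -4 0 0 0 0;1 0 -4 0 0 0 0;1 0 -2 0 0 0 0;1 0 -1.5 0 0 0 0;1 0 -0.7 0 0 0 0;1 0 -0.4 0 0 0 0;1 0 0 0 0 0 0'
python3 -m inch '1 0 0 1 0 0 0;1 0 0 1 0 0 0;1 0 0 0.5 0 0 0;1 0 0 0.5 0 0 0;1 0 0 0.5 0 0 0;1 0 0 0 0 0 0;1 0 0 0 0 0 0;1 0 0 0 0 0 0'
python3 -c "
from h import *
print(env.observe()['position'],env.observe()['force'])"
```

```text
clock: 23.17
position: [0.4925, 0.0356, 0.0241]
tool_rot: [3.14, -0.0, -1.871]
force: [-0.2, -0.6, -1.7]
gripper_width: 0.107
clock: 23.83
position: [0.508, 0.031, 0.025]
tool_rot: [3.142, 0.0, -1.871]
force: [-0.0, -0.9, -1.5]
gripper_width: 0.104
clock: 24.5
position: [0.5078, 0.031, 0.0217]
tool_rot: [3.141, -0.0, -1.871]
force: [-2.6, 0.7, 5.6]
gripper_width: 0.103
[0.5078 0.031  0.0217] [-2.5565  0.709   5.6072]
```

```bash
python3 -m inch '0.5 0 0 0 0 0 0;0 0 0 0 0 0 0;-1 0 0 0 0 0 0;-1 0 0 0 0 0 0;-1 0 0 0 0 0 0;-1 0 0 0 0 0 0;-1 0 0 -15 0 0 0;-1 0 0 -30 0 0 0'
python3 -m inch '-1 0 0 -35 0 0 0;-1 0 0 -35 0 0 0;-1 0 0 -35 0 0 0;-1 0 0 -25 0 0 0;-1 -12.5 13 0 0 0 0;-1 -25 26.1 0 0 0 0;-1 -25 26.1 0 0 0 0;-1 -25 26.1 0 0 0 0'
python3 -m inch '-1 -25 26.1 0 0 0 0;-1 -25 26.1 0 0 0 0;-1 -25 26.1 0 0 0 0;-1 -25 26.1 0 0 0 0;-1 -12.5 13 0 0 0 0;-1 0 0 0 0 0 -0.11;-1 0 0 0 0 0 -0.12;-1 0 0 0 0 0 -0.12'
python3 -m inch '-1 0 0 0 0 0 -0.12;-1 0 0 0 0 0 -0.12;-1 0 0 0 0 0 -0.12;-1 0 0 0 0 0 -0.11;-1 0 0 0 0 0 0;-1 0 0 0 0 0 0;-1 0 0 0 0 0 0;-1 0 0 0 0 0 0'
python3 -c "
from h import *
print(env.observe()['position'],env.observe()['tool_rot']);snap('wrist','cap.png',1.5)"
```

```text
clock: 25.17
position: [0.504, 0.0313, 0.0632]
tool_rot: [3.132, -0.002, -1.871]
force: [0.2, -0.0, -0.5]
gripper_width: 0.634
clock: 25.83
position: [0.4461, 0.1423, 0.1967]
tool_rot: [-3.141, 0.001, -1.873]
force: [0.0, 0.6, -0.0]
gripper_width: 1.0
clock: 26.5
position: [0.3673, 0.2843, 0.1964]
tool_rot: [-3.142, -0.0, -1.513]
force: [0.7, 0.5, 0.9]
gripper_width: 1.001
clock: 27.17
position: [0.3678, 0.2837, 0.1964]
tool_rot: [-3.142, -0.0, -1.053]
force: [0.0, 0.4, -0.0]
gripper_width: 1.003
[0.3678 0.2837 0.1964] [-3.1416 -0.     -1.0526]
```

View pics/cap.png

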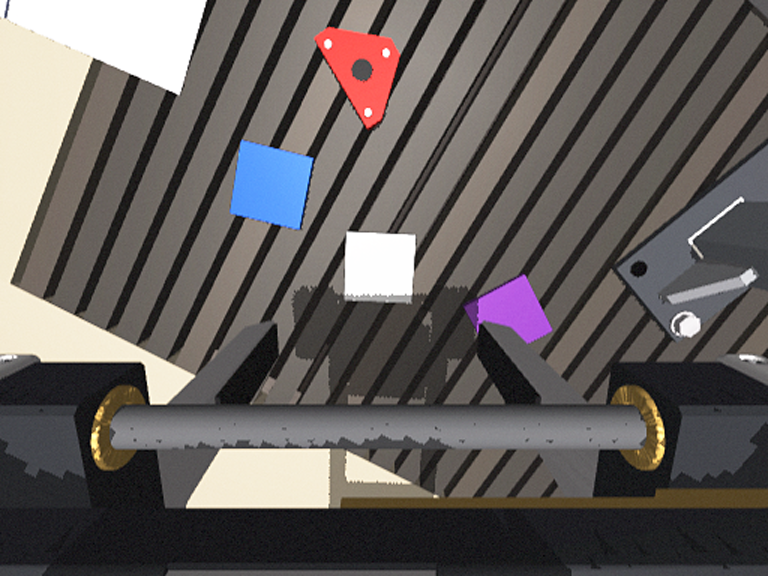

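The cap is at (345–415, 232–302), almost square to the jaws. The purple look-alike's near corner is at (466,304), so I'll check finger clearance.

```bash
python3 - <<'E'
from h import *
w=load('cap.png')
t=T(P(w,[(347,232),(415.5,235),(413,303.5),(344,301)],.008)); print(t,t.mean(0))
for i in range(4): d=t[(i+1)%4]-t[i]; print(np.hypot(*d),ang(d))
print('purple',T(P(w,[(466,304),(490,343),(527,274)],.008)))
im=cv2.imread('pics/raw_cap.png')
print(im[185:206,252].mean(1).astype(int), im[170,222:284].mean(1).astype(int))
E
```

```text
[[-27.1754 -33.4511]
 [ 34.7593 -30.7697]
 [ 33.8351  33.4793]
 [-31.0921  31.0538]] [2.5817 0.0781]
61.992717895794435 2.4790765730962447
64.25564299396153 90.82412838339943
64.97256278315403 -177.8605921123095
64.6237754209669 -86.52523131000429
purple [[ 83.777   33.9592]
 [108.9241  72.9545]
 [138.7752   5.1574]]
[254 254 254 254 254 254 254 254 254 255 255 244 164 170 171 158 105  58
  62  60  67] [110  40  25  29  33  29  24  49 249 255 255 254 254 254 254 254 254 254
 254 254 254 254 254 254 254 254 254 254 254 254 254 254 254 254 254 254
 254 254 254 254 254 254 254 254 254 254 254 254 254 254 254 254 255 255
 150  23  37  38  36  29  86 140]
```

```bash
python3 -m inch '-1 2.6 0.3 10 0 0 0.037;-1 0 0 25 0 0 0;-1 0 0 30 0 0 0;-1 0 0 30 0 0 0;-1 0 0 30 0 0 0;-1 0 0 30 0 0 0;-1 0 0 15 0 0 0;-1 0 0 8 0 0 0'
python3 -m inch '-1 0 0 6 0 0 0;-1 0 0 4 0 0 0;-1 0 0 3 0 0 0;-1 0 0 2 0 0 0;-1 0 0 1 0 0 0;-1 0 0 0 0 0 0;-1 0 0 0 0 0 0;-1 0 0 0 0 0 0'
python3 -m inch '1 0 0 0 0 0 0;1 0 0 0 0 0 0;1 0 0 0 0 0 0;1 0 0 0 0 0 0;1 0 0 0 0 0 0;1 0 0 0 0 0 0;1 0 0 0 0 0 0;1 0 0 0 0 0 0'
```

```text
clock: 27.88
position: [0.3666, 0.2801, 0.0158]
tool_rot: [3.136, 0.0, -1.089]
force: [-0.6, -0.0, 0.4]
gripper_width: 0.999
clock: 28.55
position: [0.3692, 0.2815, 0.0029]
tool_rot: [-3.141, -0.0, -1.088]
force: [-0.2, -0.1, -0.5]
gripper_width: 1.004
clock: 29.22
position: [0.3687, 0.2814, 0.0025]
tool_rot: [3.142, 0.0, -1.088]
force: [-1.5, 0.2, -0.0]
gripper_width: 0.672
```

```bash
python3 -m inch '1 0 0 -5 0 0 0;1 0 0 -15 0 0 0;1 0 0 -25 0 0 0;1 0 0 -30 0 0 0;1 0 0 -30 0 0 0;1 0 0 -25 0 0 0;1 17.5 -2.1 0 0 0 0;1 35 -4.1 0 0 0 0'
python3 -m inch '1 35 -4.1 0 0 0 0;1 35 -4.1 0 0 0 0;1 35 -4.1 0 0 0 0;1 35 -4.1 0 0 0 0;1 35 -4.1 0 0 0 0;1 35 -4.1 0 0 0 0;1 35 -4.1 0 0 0 0;1 17.8 -2.2 0 0 0 0'
python3 -m inch '1 0 0 0 0 0 0.101;1 0 0 0 0 0 0.101;1 0 0 0 0 0 0.101;1 0 0 0 0 0 0.101;1 0 0 0 0 0 0.101;1 0 0 0 0 0 0.101;1 0 0 0 0 0 0.1;1 0 0 0 0 0 0.1'
python3 -m inch '1 0 0 0 0 0 0;1 0 0 5 0 0 0;1 0 0 8 0 0 0;1 0 0 6 0 0 0;1 0 0 3 0 0 0;1 0 0 0 0 0 0;1 0 0 0 0 0 0;1 0 0 0 0 0 0'
python3 -c "
from h import *
print(env.observe()['position'],env.observe()['tool_rot']);snap('wrist','cap2.png',1.5)"
```

```text
clock: 29.88
position: [0.3989, 0.2397, 0.1348]
tool_rot: [-3.137, 0.001, -1.083]
force: [0.5, 0.4, -2.5]
gripper_width: 0.677
clock: 30.55
position: [0.5497, 0.0155, 0.1324]
tool_rot: [3.142, -0.002, -1.091]
force: [-0.1, -0.4, -2.1]
gripper_width: 0.674
clock: 31.22
position: [0.5473, 0.0192, 0.1319]
tool_rot: [3.14, -0.001, -1.899]
force: [-0.3, -0.4, -2.3]
gripper_width: 0.674
clock: 31.88
position: [0.5482, 0.0193, 0.1105]
tool_rot: [-3.141, 0.0, -1.894]
force: [0.2, -0.4, -2.0]
gripper_width: 0.675
[0.5482 0.0193 0.1105] [-3.1414  0.     -1.8937]
```

View pics/cap2.png

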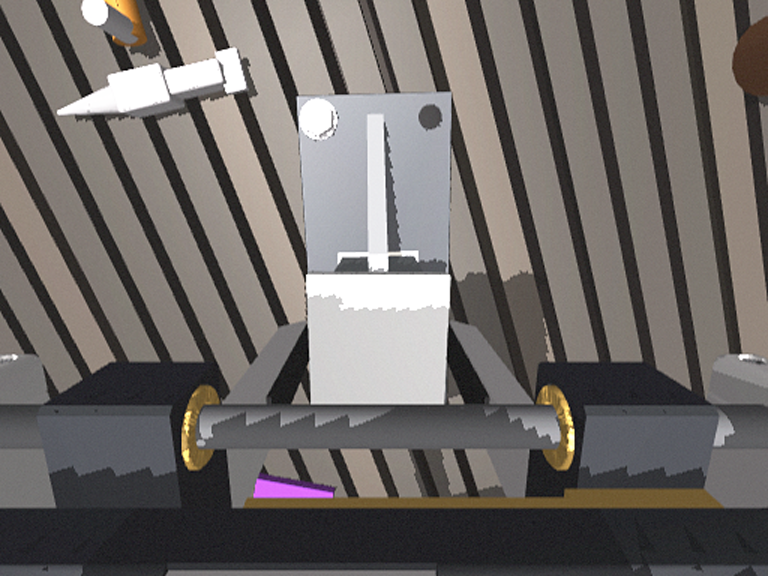

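The cap is held level over the tube, its far edge at row ~274 (columns 307–449). I'll check its offset in the jaws.

```bash
python3 - <<'E'
from h import *
w=load('cap2.png')
print('cap far edge',T(P(w,[(307,275),(449,275)],.116)),'tube should be',T([[.5479,.0193]]))
im=cv2.imread('pics/raw_cap2.png');print(im[165:192,215].mean(1).astype(int),im[165:192,285].mean(1).astype(int))
E
```

```text
cap far edge [[-31.2596 -32.3561]
 [ 30.7599 -32.3977]] tube should be [[0.066  0.4672]]
[175 174 177 174 175 174 173 172 173 174 174 174 171 172 172 163 143 119
 255 255 255 255 255 255 255 255 255] [164 163 164 163 163 162 166 165 169 129  85  87  87  88  89  84 114 122
 245 255 255 255 255 255 255 255 255]
```

```bash
python3 -m inch '1 0 0.7 3 0 0 0;1 0 0 5 0 0 0;1 0 0 4 0 0 0;1 0 0 2 0 0 0;1 0 0 1 0 0 0;1 0 0 0 0 0 0;1 0 0 0 0 0 0;1 0 0 0 0 0 0'
python3 -m inch '1 0 0 0.8 0 0 0;1 0 0 0.8 0 0 0;1 0 0 0.6 0 0 0;1 0 0 0.5 0 0 0;1 0 0 0.4 0 0 0;1 0 0 0 0 0 0;1 0 0 0 0 0 0;1 0 0 0 0 0 0'
```

```text
clock: 32.6
position: [0.5476, 0.0195, 0.0956]
tool_rot: [-3.141, 0.0, -1.894]
force: [0.2, 0.2, -2.3]
gripper_width: 0.677
clock: 33.27
position: [0.5474, 0.0195, 0.0925]
tool_rot: [-3.142, 0.0, -1.894]
force: [-0.3, 0.4, -0.7]
gripper_width: 0.675
```

```bash
python3 -m inch '1 0 0 0.3 0 0 0;1 0 0 0.3 0 0 0;1 0 0 0 0 0 0;1 0 0 0 0 0 0;1 0 0 0 0 0 0;1 0 0 0 0 0 0;1 0 0 0 0 0 0;1 0 0 0 0 0 0'
python3 -m inch '0.2 0 0 0 0 0 0;-0.3 0 0 0 0 0 0;-0.6 0 0 0 0 0 0;-1 0 0 0 0 0 0;-1 0 0 0 0 0 0;-1 0 0 0 0 0 0;-1 0 0 0 0 0 0;-1 0 0 0 0 0 0'
python3 -m inch '-1 0 0 -10 0 0 0;-1 0 0 -20 0 0 0;-1 0 0 -30 0 0 0;-1 0 0 -30 0 0 0;-1 0 0 -20 0 0 0;-1 0 0 0 0 0 0;-1 0 0 0 0 0 0;-1 0 0 0 0 0 0'
python3 -c "
from h import *
print(env.observe()['position'],env.observe()['tool_rot']);snap('wrist','fin.png',2,(130,60,400,310));snap('side','fins.png',4,(200,140,340,250))"
```

```text
clock: 33.93
position: [0.5474, 0.0195, 0.0924]
tool_rot: [-3.141, -0.0, -1.894]
force: [-3.6, -0.3, 5.5]
gripper_width: 0.677
clock: 34.6
position: [0.5474, 0.0195, 0.0916]
tool_rot: [3.142, 0.0, -1.894]
force: [0.1, -0.1, 1.0]
gripper_width: 0.998
clock: 35.27
position: [0.5466, 0.0196, 0.2009]
tool_rot: [3.14, -0.0, -1.894]
force: [0.1, 0.9, 0.2]
gripper_width: 1.0
[0.5466 0.0196 0.2009] [ 3.1401 -0.0003 -1.8939]
```

View pics/fin.png

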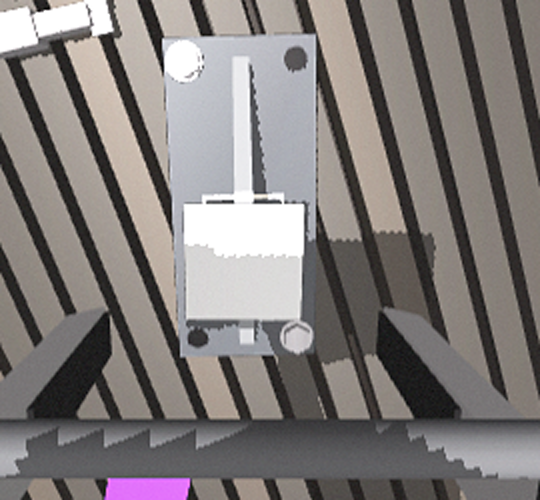

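View pics/fins.png

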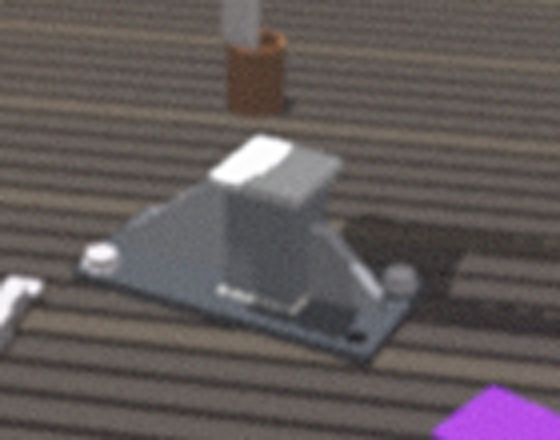

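The cap lies flat on the tube, both gussets are upright on their lines, and the gripper is clear. One numeric check, then I'll hand in.

```bash
python3 - <<'E'
from h import *
w=load('fin.png');a=-.300;u=np.array([np.cos(a),np.sin(a)]);v=np.array([-u[1],u[0]])
def Q(l,z):
    X=P(w,[(x/2+130,y/2+60) for x,y in l],z,1)-[.5479,.0193]; return 1000*np.c_[X@u,X@v]
c=Q([(184,203),(304,205),(301,321),(188,319)],.098);print('cap rel. tube centre',c.mean(0),c)
print('small toe',Q([(247,343)],.022),'large toe',Q([(240,57)],.022))
env.close_job()
E
```

```text
cap rel. tube centre [ 0.1638 -0.3431] [[ 33.3327  30.435 ]
 [ 30.8688 -32.2566]
 [-33.0611 -30.8483]
 [-30.4853  31.2975]]
small toe [[-75.3653  -0.833 ]] large toe [[114.7788  -0.4166]]
the job is handed in; nothing more can be done
```

I finished the fit-up in the order asked and handed it in at about 35 s on the clock. The tube went on its chalked square, then the large and small gussets against opposite sides of it on their lines, and last the cap plate on top. Each part was lowered until the wrist force showed contact before I let it go. I never gripped the bystanders or look-alikes.

What the last checks showed:
- **Cap:** it measured within 0.4 mm of the tube's centre.
- **Gusset toes:** they measured 75.4 mm (small) and 114.8 mm (large) from the tube's centre, where 75 and 115 mm mean just touching. Both lie within about 1 mm of the chalk lines.
- **Final pictures:** every part was standing as placed, and the gripper was clear.

What was less than perfect:
- **Tube yaw:** the tube stands about 1.2° off the chalk square. I left it there and turned the cap to match the tube.
- **Small gusset grip:** my first reading of its tall edge was about 4 mm out. I re-measured it in the jaws and corrected before placing it.
- **Gusset gaps:** I did not see the tube-to-gusset gaps directly. The measurements put them under about 1 mm.

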